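# Mark a drawer front for its new knob with an automatic centre punch

## Task

Mark the place for the new knob on the drawer front: take the automatic centre punch out of its wooden stand, put its point down through the guide hole of the clamped-on marking template, and press it straight down until its spring trips with one snap; stop pressing right there, for leaning on it after the snap or snapping it a second time sinks the mark too deep. Do not knock or lever hard against the template, do not touch the face outside the guide with the punch, leave the other things where they are, and put the punch back upright, fully down in its hole in the stand.

Things in the scene. Friction and masses are not known exactly. Their poses are not given: they have to be found in the camera images.
- punch_grip (a point): Automatic centre punch, a slim round steel tool of about 0.2 kg, upright in the wooden stand, point down. This point is on its axis where it is best gripped; z axis along the tool, up from point to cap. Barrel 16 mm in diameter, 95 mm long: it reaches 27 mm above this point (cap) and 68 mm below it (shoulder, edge bevelled to 14 mm).
- punch_shoulder (a point): Centre of the lower end of the punch's barrel. Below it the nose stands out 33 to 43 mm in all: a 9 mm shank with a 10.4 mm wide, 4 mm thick collar (10.5 mm of play between shoulder and collar), then the 8 mm wide point with a cone over its last 8 mm, 18.5 to 28.5 mm below the collar. The point is screwed in differently after each regrind; its length is not measured.
- punch: The punch as a tool (origin at its shoulder). Pressed, it stays solid up to 7 N, then the nose gives way into the barrel and the force rises evenly to about 16 N, where the spring trips, some 8 mm after the point first bears; the force then falls at once by 5 N or more. About 2 mm of nose stroke then remain until the collar meets the shoulder and the tool is solid. Lifting it cocks it again.
- guide_mouth (a point): Centre of the mouth of the guide hole, on top of the steel guide block of the marking template; z axis up. The hole is 10 mm in diameter with a small chamfer, goes straight down 13 mm and ends on the face of the drawer front. The block is 28 x 28 mm.
- template: Aluminium marking template, 105 x 64 x 5 mm, clamped flat on the drawer front over the middle of its near long edge, fixed; it carries the guide block. Origin on the worktop under the guide hole.
- panel: New drawer front, a wooden board 150 x 300 x 18 mm lying face up on the worktop, fixed; its long side is along its y axis. Origin at the centre of its underside, right under the guide hole. The loose knob and pencil lie on it, about 0.1 m to either side of the hole.
- knob_mark (a joint): Depth in m of the punched mark in the drawer front under the guide hole: 0 unmarked, grows as it sinks. The wood yields only above about 18 N at the point, so the blow at the snap makes the mark (1.0 to 1.5 mm each time) and steady pressing before it does not; it should end between 0.7 and 1.9 mm.
- stand_hole (a point): Centre of the mouth of the punch's hole in the top of the wooden stand; z axis up, x along the stand. The hole is 18 mm wide for the first 16 mm, then 12 mm wide, slightly countersunk, for 46 mm; when the punch is home its shoulder rests on that step and punch_grip lies 52 mm above this point.
- stand: Wooden tool stand, fixed block 100 x 52 mm and 62 mm high; origin at the centre of its underside. Three short drill shanks stand up to 22 mm out of its top on the +x half, 44 mm or more from the punch's hole.
- knob: The new drawer knob, steel, 31 mm wide and 27 mm high, loose on the drawer front; origin at the centre of its underside. Bystander.
- pencil: Short flat carpenter's pencil, 12 x 112 x 7 mm, loose on the drawer front; origin at the middle of its underside. Bystander.
- fish_tin: Low round food tin, 86 mm wide and 40 mm high, loose on the worktop behind the drawer front; origin at the centre of its underside. Bystander.
- honey_jar: Jar with a screw lid, 55 mm wide and 85 mm high, loose on the worktop in front of the microwave; origin at the centre of its underside. Bystander.

How it is judged (in metres and radians):
On the way:
1. a mark at least 0.7 mm deep has been struck with the punch standing upright in the guide (value of joint knob_mark above 0.0007 m and horizontal distance between punch_grip and guide_mouth below 0.02 m and angle between punch_grip's own z axis and vertical below 0.2 rad), for 0.05 s.
At the end, for the whole second after the job is handed in: The mark is 0.7 to 1.9 mm deep; the punch stands in its hole in the stand, within 4 mm of fully down, within 9 mm of the hole's axis at the grip point, tilted less than 0.12 rad and at rest (value of joint knob_mark between 0.0007 and 0.0019 m and horizontal distance between punch_grip and stand_hole below 0.009 m and z of punch_grip in the frame of stand_hole between 0.048 and 0.056 m and angle between punch_grip's own z axis and vertical below 0.12 rad and linear speed of punch below 0.02 m/s); the robot touches nothing.
It fails at once if the mark was sunk deeper than 1.9 mm (leaned on after the snap, or struck again) (value of joint knob_mark above 0.0019 m).
It fails at once if the punch pushed on the template with more than 20 N (contact force between punch and template above 20 N).
It fails at once if the punch touched the drawer front or template away from the guide hole (contact force between punch and panel above 1 N and horizontal distance between punch_grip and guide_mouth above 0.025 m).
It fails at once if a bystander (knob, pencil, tin or jar) was moved more than 15 mm (distance of any of knob, pencil, fish_tin, honey_jar from where it was at the start of the episode above 0.015 m).
It also fails if it takes over 48 s, if anything falls off the work surface, if the arm or the gripper's body presses on something with over 40 N, if the wrist force passes 120 N, or if a joint passes its speed limit or range.

## Robot

A 6-joint arm with a two-finger parallel gripper is mounted at the origin on a cart in front of the work surface, level with it; the furniture and walls round the work are solid. World frame = base frame: x ahead of the robot, y to its left, z up, the work surface at z = 0. Lengths are in m, angles in degrees, forces in N, time in s.
With the tool pointing down it reaches from about 0.3 to 0.75 m from the base axis. Payload 8.5 kg.
Tool frame: the origin (TCP) lies midway between the tips of the shut fingers; the grasp point (between the pads) lies 19 mm behind it (env.tcp_to_grasp is the z of the grasp point in the tool frame, in m); z points along the fingers, y is the line along which they close (so a half turn about z gives the same grasp; the last joint's range is limited). The gripper opens to 85 mm and grips with 20 to 120 N. Pads are 22 mm wide; open, the fingers measure 114 mm over their backs; the gripper's body (76 mm by 85 mm) begins 54 mm behind the grasp point. The pads swing forward as they close: fully open they stand 13 mm farther back than shut.
Start: joints at [53.898, 21.807, 74.336, -0, 83.858, -12.336], TCP at [0.222, 0.503, 0.231] pointing down, gripper open.
Joint ranges: [-178.18, 178.18], [-50.72, 133.34], [12.68, 142.11], [-81.47, 261.47], [9.98, 163.14], [-165.26, 165.26]. Speed limits (degrees/s): [136.94, 136.94, 180, 180, 180, 180].

## Interface

Orientations are given as a 3x3 rotation matrix whose columns are the frame's x, y, z axes.
In Python, from rig import env, imaging, job, models gives the robot as it stands. The module is installed in compiled form; this text tells all that it offers.
- The arm moves only by the tool jog_arm, never from a script. Its argument "plan" is text: rows parted by semicolons, each of 7 numbers parted by spaces: the turn, a rotation vector about the tool's x, y, z in degrees, then the shift along the tool's x, y, z in cm, then the closure in counts, from 0 (fully open) to 255 (shut). In form: rx ry rz x y z claw; .... A call has 1 to 10 rows; each row shifts and turns the commanded pose from where the row before left it, along the tool's axes as they then stand; what a row does not reach is not made up. A row lasts 1/12 s, in which the tool goes at most 41.7 mm and 7.16 degrees, less where a joint would pass 70% of its speed; a pose out of reach is approached as far as the arm can. A call with a gripper value outside its range is refused whole. The fingers move at their own pace and stop on an object; "grip_force" is the grip in N (left out, the last holds). Time passes only in rows, so rows that do not move let the fingers close. It gives the time, the measured TCP pose, the force, the opening and the grip force at its end, in the units of the state.
- env.observe(): the state, without advancing time (a new reading comes with each control period).
- imaging.get_image(name): name is "side" or "top"; returns a dict with "pixels" (400x640x3 uint8, red, green, blue), "depth" (400x640 float32, m along the optical axis (not along the pixel's ray), 0 where there is no reading), "fov_y" (degrees; the focal length in pixels is half the picture's height over the tangent of half this angle, whatever the lens; pixels are square), "cx", "cy" (the principal point, pixels), "world_from_camera" (4x4, takes a point from camera to world coordinates). Camera axes: x right, y down, z forward; pixel columns grow to the right and rows downward; lengths in m; the calibration is good to about 2 mm. A picture is of the moment at which its call begins.
- job.close_job(): hands the job in; it is judged then, once.
Trained networks look in the newest picture that a camera, given by its name, has taken for a name from the list of things; names that differ only in an ending like _2 or _b are one class to them, and where a whole thing is asked for, a point or a joint stands for the part that bears it (a point fixed in the world has none). Each returns a list of dicts, best first, with "confidence" (0 to 1); they miss things now and then, are a little off and sometimes report something else, mostly with a low value. They report only what shows in the picture. A call takes as long as a camera call.
- models.outline_of(camera, query): "region" (400x640 bool, what is visible of it) and "bbox" ([centre column, centre row, width, height] in pixels, round what is visible of it).
- models.tip_of(camera, query): "at" ([column, row] in pixels: a listed point, or the origin of a listed thing).
The state is a dict: "time_s": time; "q": joint angles; "qvel": joint speeds; "joint_efforts": joint torques, N m; "position": TCP position; "tool_rot": TCP orientation; "ft_force": force on the tool from outside, world axes, zero at the start; "wrist_torque": the same for the moment, N m; "grip_width": finger opening in m; "gripper_force": force on a finger pad.
Only numpy, scipy, OpenCV 4.12 (cv2) and the standard library are available. Lean on these libraries where they do the work, as an engineer would, in place of code of your own. Each camera call takes 0.05 s, during which the arm holds its last target. There are 200 camera calls.

## Working session

There is one attempt and no reset: what is moved stays moved. The work goes in short steps, Python scripts to look and compute and a tool call to move; the robot and the scene stay as the last step left them, time stands still between calls to the robot, and variables do not carry over. Pictures are saved under pics/ and viewed, at most 10 in all, crops included, and the job is handed in when it is done.

Besides the shell and the picture viewer there is one more tool, called as name(argument=value, ...), one argument or row to a line, values as JSON. jog_arm: Moves the arm, as the interface text tells. Its arguments: {"type":"object","properties":{"plan":{"type":"string"},"grip_force":{"type":"number"}},"required":["plan"]}

```bash
mkdir -p pics; cat > h.py <<'E'
import numpy as np, cv2
from rig import env, imaging, job, models
def px2w(im,c,r,z=None,d=None):
    h,w=im["depth"].shape; f=h/2/np.tan(np.radians(im["fov_y"])/2)
    ray=np.array([(c-im["cx"])/f,(r-im["cy"])/f,1.])
    T=np.array(im["world_from_camera"]); R=T[:3,:3]; o=T[:3,3]; dr=R@ray
    if z is not None: s=(z-o[2])/dr[2]
    else: s=d if d is not None else im["depth"][int(round(r)),int(round(c))]
    return o+s*dr
def w2px(im,p):
    h,w=im["depth"].shape; f=h/2/np.tan(np.radians(im["fov_y"])/2)
    q=np.linalg.inv(im["world_from_camera"])@np.r_[p,1]
    return np.array([f*q[0]/q[2]+im["cx"],f*q[1]/q[2]+im["cy"]])
def save(im,n,box=None,s=1):
    p=im["pixels"][:,:,::-1]
    if box: p=p[box[1]:box[3],box[0]:box[2]]
    cv2.imwrite("pics/"+n,cv2.resize(p,None,fx=s,fy=s,interpolation=cv2.INTER_CUBIC))
E
python3 - <<'E'
from h import *
np.set_printoptions(precision=4,suppress=True)
for c in("top","side"):
    im=imaging.get_image(c); save(im,c+"0.png"); print(c,im["fov_y"],im["cx"],im["cy"],im["world_from_camera"][:3])
    for q in("punch_grip","punch_shoulder","guide_mouth","stand_hole","stand","knob","pencil","panel","template","fish_tin","honey_jar"):
        for d in models.tip_of(c,q)[:2]: print(q,round(d["confidence"],2),np.array(d["at"]),px2w(im,*d["at"]))
s=env.observe(); print(s,env.tcp_to_grasp)
E
```

```text
top 51.69898174283623 318.17572843021037 201.3129249904273 [[ 0.0115 -0.9855  0.1694  0.4302]
 [-0.9995 -0.0064  0.0307 -0.0258]
 [-0.0292 -0.1697 -0.9851  1.1133]]
punch_grip 0.51 [432.9 250.7] [ 0.4827 -0.2639  0.1399]
punch_shoulder 0.51 [248.3 251.6] [0.4808 0.1867 0.0448]
punch_shoulder 0.49 [422.4 255.1] [ 0.4756 -0.2563  0.0623]
guide_mouth 0.75 [284.5 251.1] [0.4841 0.0953 0.023 ]
guide_mouth 0.44 [245.8 249.6] [0.486  0.194  0.0422]
stand_hole 0.85 [425.6 249.2] [ 0.4906 -0.2652  0.0603]
stand 0.97 [421.3 245.4] [ 0.5001 -0.2549  0.0595]
stand 0.32 [424.6 256.3] [ 0.4722 -0.2586  0.0761]
knob 0.55 [246.3 251.7] [0.4805 0.1919 0.0448]
knob 0.54 [427.8 254.8] [ 0.4745 -0.2589  0.1089]
pencil 0.48 [321.5 242.3] [ 0.5083 -0.0018  0.0202]
panel 0.72 [287.5 250.8] [0.4845 0.0866 0.0313]
template 0.78 [284.7 251.9] [0.4824 0.0956 0.0154]
template 0.22 [246.1 252. ] [0.4797 0.1925 0.0446]
fish_tin 0.92 [307.9 150.7] [0.7547 0.0373 0.0349]
honey_jar 0.9 [360.8 172.8] [ 0.6818 -0.1018  0.084 ]
side 52.678822741002506 320.9449968378668 200.70583989994796 [[ 0.9988 -0.0328  0.0368  0.59
[... 366 characters left out ...]
9 0.0523 0.0234]
template 0.8 [266.2 224.6] [0.4846 0.048  0.023 ]
honey_jar 0.62 [348.3 259.9] [ 0.6921 -0.137   0.0174]
{'time_s': 1.2, 'q': array([ 53.9006,  21.8078,  74.336 ,   0.0009,  83.8576, -12.336 ]), 'qvel': array([ 0.0009, -0.0423,  0.0022,  0.024 ,  0.0311,  0.0643]), 'joint_efforts': array([  0.0012, -44.834 , -23.1461,  -0.0001,   0.0006,   0.    ]), 'position': array([0.2216, 0.5034, 0.2313]), 'tool_rot': array([[-0.9152,  0.403 , -0.    ],
       [ 0.403 ,  0.9152, -0.    ],
       [ 0.    , -0.    , -1.    ]]), 'ft_force': array([-0.3262, -0.3343,  0.4912]), 'wrist_torque': array([-0.0246, -0.0049, -0.0094]), 'gripper_force': 0.0, 'grip_width': 0.08518629282697239} -0.0187
```

```bash
python3 - <<'E'
from h import *
im=imaging.get_image("top"); a=im["pixels"][190:310,220:480]
b=imaging.get_image("side"); 
save(im,"t1.png",(230,210,460,300),3.4); save(b,"s1.png",(190,170,350,320),3.9)
E
```

```text
(no output)
```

View pics/t1.png

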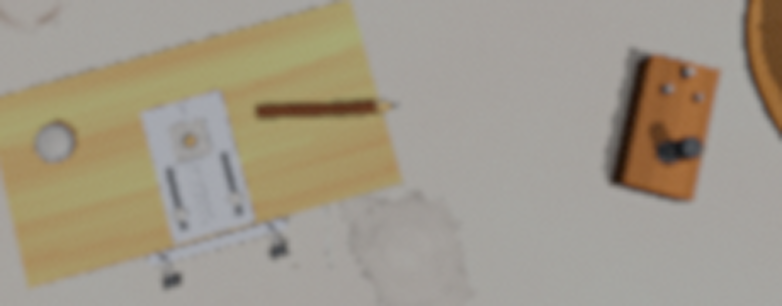

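View pics/s1.png

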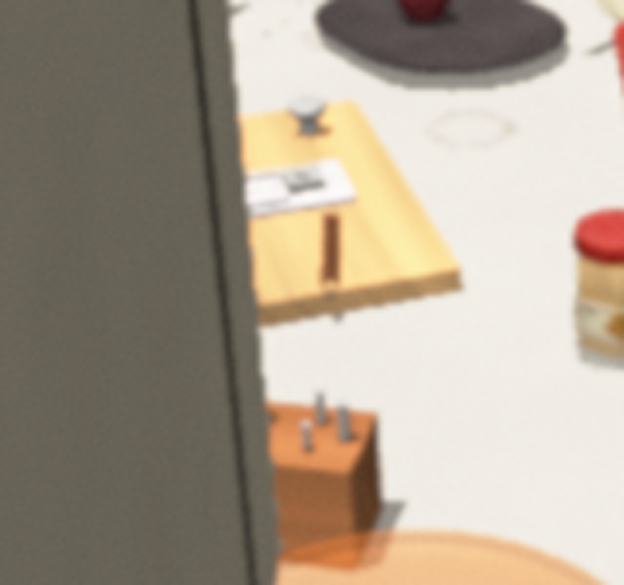

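View pics/side0.png

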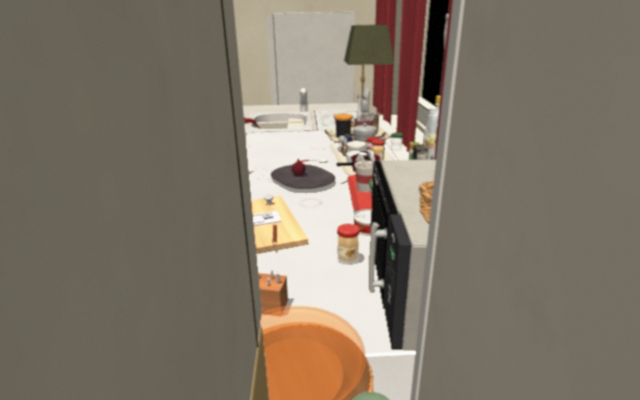

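Top crop: guide block about (286,251), punch from its base at (424,254.5) to its cap at (434,253.5), drills on the side away from the robot. In the side view, a cupboard hides the punch.

```bash
python3 - <<'E'
from h import *
np.set_printoptions(precision=4,suppress=True)
P=[];D=[]
dets={}
for i in range(6):
    im=imaging.get_image("top"); P.append(im["pixels"].astype(float)); D.append(im["depth"])
    for q in("punch_grip","guide_mouth","stand_hole","template","panel"):
        d=models.tip_of("top",q)
        if d: dets.setdefault(q,[]).append(d[0]["at"])
for q in dets: print(q,np.median(dets[q],0),np.std(dets[q],0),len(dets[q]))
p=np.mean(P,0); D=np.median(D,0); im["depth"]=D
np.savez("top.npz",p=p,d=D)
im["pixels"]=p.astype(np.uint8)
g=cv2.resize(p[236:266,270:300],None,fx=13,fy=13,interpolation=cv2.INTER_CUBIC)
s=cv2.resize(p[236:266,412:442],None,fx=13,fy=13,interpolation=cv2.INTER_CUBIC)
cv2.imwrite("pics/gs.png",np.clip(np.hstack([g,s]),0,255)[:,:,::-1])
w=lambda c,r:px2w(im,c,r)
for r in range(246,260): print(r,(np.array([w(c,r)[2] for c in range(420,440)])*1000).astype(int))
for r in range(243,260): print(r,(np.array([w(c,r)[2] for c in range(276,296)])*1000).astype(int))
cv2.imwrite("pics/topfull.png",p[:,:,::-1])
E
```

```text
punch_grip [431.85 252.9 ] [1.6667 1.0838] 6
guide_mouth [286.  252.9] [2.4649 0.7159] 6
stand_hole [425.5 251.4] [1.0339 0.9214] 6
template [284.55 251.05] [1.3474 0.6209] 6
panel [285.05 250.3 ] [0.8844 1.1142] 6
246 [60 58 58 60 61 62 61 60 61 60 61 59 61 61 60 60 58 60 59  0]
247 [60 60 58 59 60 59 59 59 59 61 59 60 61 61 60 59 59 59 60 -1]
248 [58 61 60 59 61 59 59 59 61 59 61 59 60 61 61 60 60 60 60 -1]
249 [60 61 59 60 60 60 58 60 61 60 60 59 60 60 60 60 59 59 60 -1]
250 [ 60  61  60  62  59  59  59  59  60  59  59  59 130 137 136  59  60  60
   0  -1]
251 [ 59  60  60  59  60  57  58  81 101 112 125 136 140 138 140 138 137  58
  -2  -2]
252 [ 60  60  59  60  58  73  86  98 110 122 133 137 137 139 139 139 138  59
  -1  -2]
253 [ 60  59  61  55  67  82  92 103 113 124 133 137 139 138 140 139 139  61
  -1   0]
254 [ 60  61  60  58  72  83  92 105 112 124 132 137 138 139 138 138 139  -3
  -4  -2]
255 [ 59  60  59  60  70  82  92 100 108 119 128 135 137 140 138 138 137  -1
  -3  -1]
256 [ 62  61  60  55  65  76  87  95 105 112 120 128 136 138 137 138  60  -1
  -2  -1]
257 [ 60  59
[... 746 characters left out ...]
20 20 21 29 29 29 23 14 17 17 27 29 29 28 21 22 22 19]
252 [22 21 21 21 20 28 29 29 26 17 15 15 28 29 29 30 21 23 22 20]
253 [21 20 18 21 19 29 29 29 29 28 31 30 29 29 29 29 22 21 23 21]
254 [22 22 22 20 20 30 29 30 28 30 29 30 28 29 29 29 28 22 22 21]
255 [19 21 20 20 21 21 28 29 29 28 31 29 30 31 30 29 22 20 21 22]
256 [21 20 21 21 21 22 29 28 28 30 29 28 25 20 21 21 20 20 20 21]
257 [20 22 22 21 21 20 30 28 29 22 21 21 21 21 21 21 20 20 20 23]
258 [21 20 20 20 21 23 20 21 21 23 20 22 23 23 19 21 22 20 20 22]
259 [21 21 21 21 22 23 22 21 22 21 22 22 21 20 22 20 21 20 22 21][ WARN:0@6.389] global loadsave.cpp:1063 imwrite_ Unsupported depth image for selected encoder is fallbacked to CV_8U.
```

View pics/gs.png

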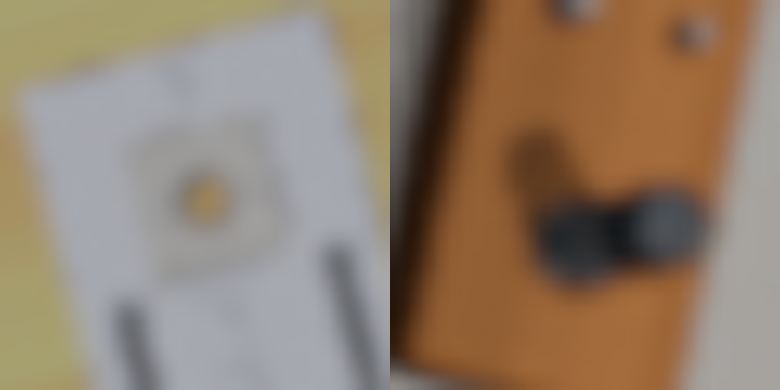

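View pics/topfull.png

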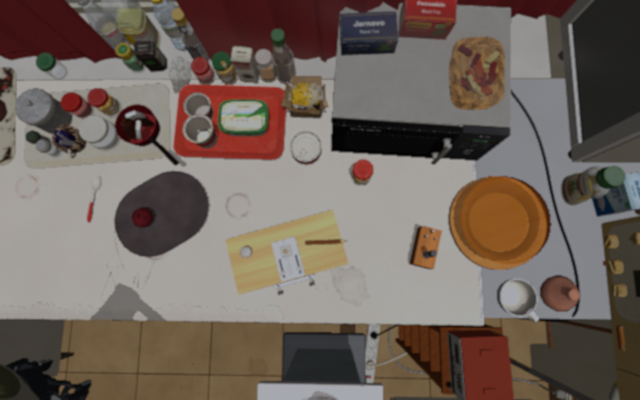

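Guide block centre about (285.8,251), with the hole's wood visible. The punch's cap is about (433,253), with the base to its left at (426.5,254.5).

```bash
python3 - <<'E'
from h import *
from scipy import ndimage as N
np.set_printoptions(precision=4,suppress=True)
im=imaging.get_image("top"); z=np.load("top.npz"); D=z["d"]; im["depth"]=D
H,W=D.shape; Z=np.zeros((H,W))
for r in range(150,310):
    for c in range(220,560): Z[r,c]=px2w(im,c,r)[2] if D[r,c]>0 else 0
def cen(m,z):
    l,n=N.label(m); k=1+np.argmax(N.sum(m,l,range(1,n+1))); r,c=N.center_of_mass(l==k); print((l==k).sum(),c,r,px2w(im,c,r,z=z)); return c,r
R=np.zeros((H,W),bool); R[240:262,272:300]=1; 
m=N.binary_fill_holes(R&(Z>.025)); cen(m,.029); g=cen(m,.031)
h=m&(Z<.022); cen(h,.031)
p=z["p"]; 
# hole by colour (yellow)
y=(p[:,:,0]-p[:,:,2]); s=np.clip(y[246:257,281:291]-np.median(y[246:257,281:291])-6,0,None); r,c=N.center_of_mass(s); print("hole",c+281,r+246,px2w(im,c+281,r+246,z=.024))
R[:]=0;R[240:262,415:442]=1
cen(R&(Z>.134),.139);cen(R&(Z>.134),.141)
# stand top
R[:]=0;R[215:280,400:445]=1
m=N.binary_fill_holes(R&(Z>.05)); r,c=np.where(m&(Z<.1)&(Z>0.05)); q=np.array([px2w(im,a,b,z=.062)[:2] for a,b in zip(c,r)],np.float32); print("stand",cv2.minAreaRect(q))
# axis from side pixels of punch: column-wise
for lo,hi in((.07,.085),(.085,.1),(.1,.115),(.115,.13)):
    r,c=np.where(R&(Z>lo)&(Z<hi)); print(np.mean([px2w(im,a,b) for a,b in zip(c,r)],0))
R[:]=0;R[160:280,440:560]=1; rr,cc=np.where(R&(Z>.03)); q=np.array([px2w(im,a,b) for a,b in zip(cc,rr)]); d=np.hypot(q[:,0]-.483,q[:,1]+.263); print("bowl",d.min(),q[d.argmin()],q[:,2].max())
print(env.observe()["time_s"])
E
```

```text
118 285.77966101694915 251.0677966101695 [0.4839 0.0913 0.029 ]
118 285.77966101694915 251.0677966101695 [0.4838 0.0911 0.031 ]
9 286.0 251.0 [0.484  0.0905 0.031 ]
hole 285.4921770227984 250.998658918194 [0.4843 0.0926 0.024 ]
36 433.5 253.16666666666666 [ 0.4771 -0.2653  0.139 ]
36 433.5 253.16666666666666 [ 0.477  -0.2648  0.141 ]
stand ((0.49641066789627075, -0.2694825828075409), (0.053512394428253174, 0.10026219487190247), 76.14266967773438)
[ 0.5105 -0.2707  0.0772]
[ 0.4755 -0.26    0.0915]
[ 0.4756 -0.2607  0.1073]
[ 0.4757 -0.2597  0.1242]
bowl 0.05199664796735203 [ 0.5167 -0.3026  0.0587] 0.06600532071915
3.15
```

jog_arm(
  plan="0 0 0 -2.5 -2.7 0 0;0 0 0 -2.5 -2.7 0 0;0 0 0 -2.5 -2.7 0 0;0 0 0 -2.5 -2.7 0 0;0 0 0 -2.5 -2.7 0 0;0 0 0 -2.5 -2.7 0 0;0 0 0 -2.5 -2.7 0 0;0 0 0 -2.5 -2.7 0 0;0 0 0 -2.5 -2.7 0 0;0 0 0 -2.5 -2.7 0 0",
  grip_force=100,
)

```text
time_s: 3.98
position: [0.3418, 0.1538, 0.2316]
tool_rot: [[-0.915, 0.403, 0.001], [0.403, 0.915, 0.0], [-0.001, 0.0, -1.0]]
ft_force: [1.2, 1.1, 0.3]
grip_width: 0.0855
gripper_force: 0.0
```

jog_arm(
  plan="0 0 0 -2.5 -2.7 0 0;0 0 0 -2.5 -2.7 0 0;0 0 0 -2.5 -2.7 0 0;0 0 0 -2.5 -2.7 0 0;0 0 0 -2.5 -2.7 0 0;0 0 0 -2.5 -2.7 0 0;0 0 0 -2.5 -2.7 0 0;0 0 0 -2.5 -2.7 0 0;0 0 0 -2.5 -2.7 0 0;0 0 0 0 0 0 0",
)

```text
time_s: 4.82
position: [0.4512, -0.1629, 0.2309]
tool_rot: [[-0.913, 0.407, 0.001], [0.407, 0.913, -0.002], [-0.001, -0.001, -1.0]]
ft_force: [-1.0, 0.5, 0.4]
grip_width: 0.0853
gripper_force: 0.0
```

jog_arm(
  plan="0 0 0 -2.2 -2.7 0 0;0 0 0 -2.2 -2.7 0 0;0 0 0 -2.1 -2.7 0 0;0 0 0 0 0 2 0;0 0 0 0 0 0 0;0 0 0 0 0 0 0",
)

```text
time_s: 5.32
position: [0.476, -0.2572, 0.2108]
tool_rot: [[-0.915, 0.403, -0.002], [0.403, 0.915, 0.002], [0.002, 0.001, -1.0]]
ft_force: [-1.0, 0.1, 0.6]
grip_width: 0.0857
gripper_force: 0.0
```

```bash
python3 - <<'E'
from h import *
np.set_printoptions(precision=4,suppress=True)
s=env.observe(); print(s["position"],s["tool_rot"],s["q"],s["ft_force"])
t=np.array([.477,-.265,.095]); print(np.array(s["tool_rot"]).T@(t-s["position"])*100)
im=imaging.get_image("top"); save(im,"a.png",(380,180,500,290),5)
E
```

```text
[ 0.476  -0.2572  0.2108] [[-0.9152  0.4031 -0.0019]
 [ 0.4031  0.9152  0.0019]
 [ 0.0025  0.001  -1.    ]] [ -40.9358   21.8848   77.7436    0.011    80.5245 -107.1652] [-1.0134  0.1411  0.6399]
[-0.4328 -0.6807 11.5755]
```

View pics/a.png

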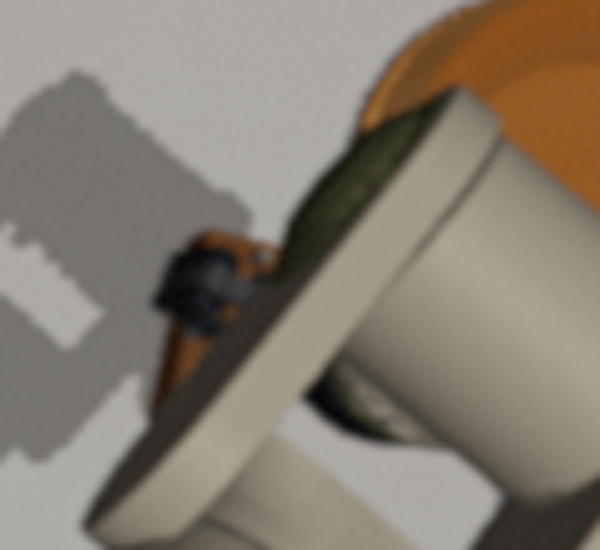

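The gripper is over the punch and hides it, so I correct sideways and go down.

jog_arm(
  plan="0 0 0 -0.4 -0.7 0 0;0 0 0 0 0 2.4 0;0 0 0 0 0 3 0;0 0 0 0 0 3 0;0 0 0 0 0 2 0;0 0 0 0 0 1 0;0 0 0 0 0 0.2 0;0 0 0 0 0 0 0;0 0 0 0 0 0 0",
  grip_force=20,
)

```text
time_s: 6.12
position: [0.478, -0.2664, 0.0969]
tool_rot: [[-0.915, 0.403, 0.002], [0.403, 0.915, -0.002], [-0.003, -0.001, -1.0]]
ft_force: [0.8, 0.1, 0.3]
grip_width: 0.085
gripper_force: 0.0
```

jog_arm(
  plan="0 0 0 0 0 0 150;0 0 0 0 0 0 200;0 0 0 0 0 0 255;0 0 0 0 0 0 255;0 0 0 0 0 0 255;0 0 0 0 0 0 255",
)

```text
time_s: 6.62
position: [0.4774, -0.2659, 0.0955]
tool_rot: [[-0.915, 0.403, 0.0], [0.403, 0.915, -0.0], [-0.0, 0.0, -1.0]]
ft_force: [-0.2, 1.6, 1.9]
grip_width: 0.0148
gripper_force: 20.0
```

jog_arm(
  plan="0 0 0 0 0 0 255;0 0 0 0 0 0 255;0 0 0 0 0 0 255",
  grip_force=100,
)

```text
time_s: 6.87
position: [0.4774, -0.2659, 0.0956]
tool_rot: [[-0.915, 0.403, 0.0], [0.403, 0.915, -0.0], [-0.0, 0.0, -1.0]]
ft_force: [0.2, 2.0, 4.6]
grip_width: 0.0133
gripper_force: 97.3
```

```bash
python3 - <<'E'
from h import *
s=env.observe(); print(s)
E
```

```text
{'time_s': 6.8667, 'q': array([-4.15343765e+01,  2.92762376e+01,  8.65407314e+01,  1.22688084e-02,
        6.41616399e+01, -1.07777077e+02]), 'qvel': array([ 0.00152444,  0.02011656,  0.02832952, -0.06662044, -0.09040648,
       -0.04161899]), 'joint_efforts': array([-6.83798734e-01, -4.48403656e+01, -1.79136425e+01, -2.89282780e-01,
       -2.97897309e-01, -1.97569447e-03]), 'position': array([ 0.47743362, -0.26587377,  0.09560525]), 'tool_rot': array([[-9.15222492e-01,  4.02948661e-01,  4.07267732e-04],
       [ 4.02948654e-01,  9.15222580e-01, -1.03295820e-04],
       [-4.14363537e-04,  6.95693264e-05, -9.99999912e-01]]), 'ft_force': array([0.23253797, 1.98212147, 4.649676  ]), 'wrist_torque': array([0.34055997, 0.03562777, 0.01787194]), 'gripper_force': 97.28987718794087, 'grip_width': 0.013299575298409694}
```

jog_arm(
  plan="0 0 0 0 0 -0.5 255;0 0 0 0 0 -1.5 255;0 0 0 0 0 -2.5 255;0 0 0 0 0 -2.5 255;0 0 0 0 0 -2 255;0 0 0 0 0 -1 255;0 0 0 0 0 0 255",
)

```text
time_s: 7.45
position: [0.4778, -0.2665, 0.1976]
tool_rot: [[-0.915, 0.403, 0.003], [0.403, 0.915, -0.003], [-0.004, -0.002, -1.0]]
ft_force: [0.5, -0.0, -1.1]
grip_width: 0.0135
gripper_force: 97.6
```

jog_arm(
  plan="0 0 0 0.7 1.6 0 255;0 0 0 1.4 3.3 0 255;0 0 0 1.4 3.3 0 255;0 0 0 1.4 3.3 0 255;0 0 0 1.4 3.3 0 255;0 0 0 1.4 3.3 0 255;0 0 0 1.4 3.3 0 255;0 0 0 1.4 3.3 0 255;0 0 0 1.4 3.3 0 255;0 0 0 1 2.4 0 255",
)

```text
time_s: 8.28
position: [0.4808, 0.0669, 0.1943]
tool_rot: [[-0.916, 0.402, -0.002], [0.402, 0.916, 0.001], [0.002, -0.0, -1.0]]
ft_force: [0.1, -0.8, -2.1]
grip_width: 0.0131
gripper_force: 97.7
```

jog_arm(
  plan="0 0 0 0.7 1.6 0 255;0 0 0 0 0 0 255;0 0 0 0 0 0 255;0 0 0 0 0 0 255",
)

```text
time_s: 8.62
position: [0.4816, 0.0812, 0.1947]
tool_rot: [[-0.915, 0.403, -0.001], [0.403, 0.915, -0.0], [0.001, -0.001, -1.0]]
ft_force: [0.3, -0.1, -2.2]
grip_width: 0.0133
gripper_force: 97.8
```

```bash
python3 - <<'E'
from h import *
np.set_printoptions(precision=4,suppress=True)
s=env.observe(); print(s["position"],s["ft_force"],s["wrist_torque"],s["grip_width"],s["time_s"])
print(np.array(s["tool_rot"]).T@(np.array([.4843,.0901,s["position"][2]])-s["position"])*100)
im=imaging.get_image("side"); save(im,"b.png",(220,130,320,250),5)
for q in ("punch_grip","punch_shoulder","punch","guide_mouth"):
    for d in models.tip_of("side",q)[:2]: print(q,d["confidence"],d["at"],px2w(im,*d["at"]))
T=s["position"]
for n,p in dict(grip=T+[0,0,.019],sh=T+[0,0,-.049],tip=T+[0,0,-.049-.038],mouth=[.4839,.0912,.031]).items(): print(n,w2px(im,np.array(p)))
E
```

```text
[0.4816 0.0812 0.1947] [ 0.2652 -0.055  -2.2317] [-0.056   0.0052 -0.009 ] 0.013268636121008145 8.6167
[ 0.1104  0.9262 -0.0006]
punch_grip 0.68 [258.6, 154.3] [0.4782 0.0596 0.222 ]
punch_shoulder 0.67 [263.1, 178.4] [0.4836 0.0712 0.1507]
punch 0.69 [264.3, 181.1] [0.4857 0.076  0.1409]
guide_mouth 0.75 [267.2, 215.7] [0.4859 0.0793 0.0349]
grip [260.9038 154.7835]
sh [262.8082 178.8165]
tip [263.8307 191.7192]
mouth [266.898  215.0756]
```

View pics/b.png

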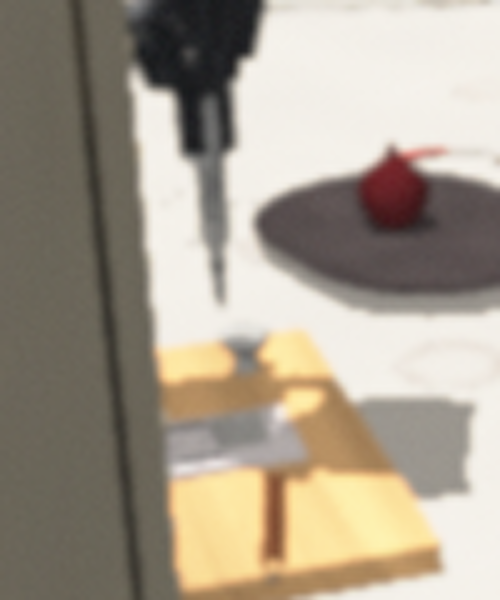

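The side view shows the punch hanging upright, its tip at about (264.4,190.4) and the guide block below it at about (268,216). Next I measure block and barrel in this same camera.

```bash
python3 - <<'E'
from h import *
np.set_printoptions(precision=4,suppress=True,linewidth=200)
D=[]
for i in range(6): im=imaging.get_image("side"); D.append(im["depth"])
D=np.array(D); D[D==0]=np.nan; im["depth"]=np.nanmedian(D,0)
X=np.array([[px2w(im,c,r) for c in range(252,286)] for r in range(160,228)])
print((X[46:64,:,2]*1000).round().astype(int))
m=np.zeros(X.shape[:2],bool); m[46:64]=1
m&=(X[...,2]>.0275)&(X[...,2]<.04); r,c=np.where(m); print(X[m].mean(0),m.sum(),c.mean()+252,r.mean()+160); 
q=X[m][:,:2].astype(np.float32); print(cv2.minAreaRect(q))
for r in range(164,192,2):
    row=X[r-160]; k=(abs(row[:,1]-.075)<.03)&(row[:,2]>.08)
    print(r,k.sum(),row[k].mean(0) if k.any() else None, np.where(k)[0].mean()+252)
E
```

```text
[[ 21  21  21  21  21  21  22  21  21  21  20  22  22  20  21  21  22  20  21  21  21  20  21  21  21  21  20  21  22  21  21  21  21  20]
 [ 20  21  21  21  20  21  20  20  21  21  22  21  21  22  21  20  21  21  21  22  22  21  21  21  21  20  20  21  21  21  21  21  21  21]
 [ 21  21  21  21  21  21  21  22  21  20  21  21  21  21  21  22  20  22  20  22  21  21  22  21  20  21  20  20  21  20  21  21  20  21]
 [ 20  21  21  22  21  21  20  22  21  20  21  21  21  21  21  21  22  21  21  21  21  20  21  21  21  21  21  21  21  21  21  22  22  22]
 [ 20  20  20  21  21  21  20  21  21  22  21  21  21  21  22  21  22  21  21  20  21  20  21  22  21  21  21  21  21  20  21  21  20  20]
 [ 21  22  21  21  20  20  21  21  21  21  21  22  22  21  21  20  21  21  22  26  26  26  26  26  20  21  21  21  21  21  20  20  21  21]
 [403  20  20  20  21  21  21  21  21  21  20  21  21  26  34  34  34  34  34  25  25  27  25  27  26  21  21  21  20  21  21  21  21  21]
 [402  21  21  20  21  21  25  26  27  35  33  33  34  34  34  34  34  34  34  34  25  27  26  26  26  21  21  21  20  21  21  
[... 1405 characters left out ...]
.4834 0.0883 0.0326] 65 266.6 215.03076923076924
((0.4829631447792053, 0.09121541678905487), (0.027282698079943657, 0.030533749610185623), 15.485174179077148)
164 6 [0.4819 0.0749 0.1901] 261.5
166 6 [0.4815 0.0754 0.1844] 261.5
168 6 [0.481  0.0752 0.1788] 261.5
170 6 [0.4807 0.075  0.1733] 261.5
172 6 [0.4802 0.0755 0.1674] 261.5
174 6 [0.4824 0.0755 0.1616] 262.5
176 6 [0.482  0.0754 0.156 ] 262.5
178 5 [0.4802 0.0753 0.1503] 262.0
180 4 [0.4808 0.0786 0.1433] 262.5
182 4 [0.4804 0.0781 0.1377] 262.5
184 3 [0.4813 0.0786 0.1316] 263.0
186 3 [0.481  0.0775 0.1261] 263.0
188 3 [0.4804 0.0786 0.1198] 263.0
190 2 [0.4811 0.0808 0.113 ] 263.5<stdin>:5: RuntimeWarning: All-NaN slice encountered
```

jog_arm(
  plan="0 0 0 0.1 0.9 0 255;0 0 0 0 0 2 255;0 0 0 0 0 2.5 255;0 0 0 0 0 1.5 255;0 0 0 0 0 0 255;0 0 0 0 0 0 255;0 0 0 0 0 0 255",
)

```text
time_s: 9.75
position: [0.4852, 0.0906, 0.1364]
tool_rot: [[-0.915, 0.403, 0.002], [0.403, 0.915, -0.0], [-0.002, 0.001, -1.0]]
ft_force: [0.3, 0.1, -1.7]
grip_width: 0.0134
gripper_force: 97.8
```

```bash
python3 - <<'E'
from h import *
np.set_printoptions(precision=4,suppress=True,linewidth=200)
s=env.observe(); print(s["position"],s["ft_force"],s["time_s"])
im=imaging.get_image("side"); save(im,"c.png",(235,170,305,230),9)
D=im["depth"]
for r in range(194,214):
    row=np.array([px2w(im,c,r) for c in range(252,286)]); k=(abs(row[:,1]-.09)<.025)&(row[:,2]>.036)
    if k.any(): print(r,k.sum(),row[k].mean(0),np.where(k)[0].mean()+252)
E
```

```text
[0.4852 0.0906 0.1364] [ 0.2633  0.064  -1.6854] 9.75
194 6 [0.4853 0.0846 0.0992] 265.5
195 6 [0.4852 0.0838 0.0966] 265.5
196 6 [0.4849 0.0846 0.0932] 265.5
197 4 [0.4847 0.0837 0.0906] 265.5
198 4 [0.484  0.0883 0.0855] 265.5
199 3 [0.4851 0.0891 0.0821] 266.0
200 4 [0.4838 0.0863 0.0803] 265.5
201 4 [0.4834 0.0882 0.0764] 265.5
202 3 [0.4846 0.0879 0.0734] 266.0
203 3 [0.4844 0.0879 0.0703] 266.0
204 3 [0.484  0.0891 0.0667] 266.0
205 3 [0.484  0.0876 0.0643] 266.0
206 3 [0.4838 0.0874 0.0613] 266.0
207 2 [0.4851 0.0865 0.0586] 266.5
208 2 [0.4848 0.087  0.0553] 266.5
```

View pics/c.png

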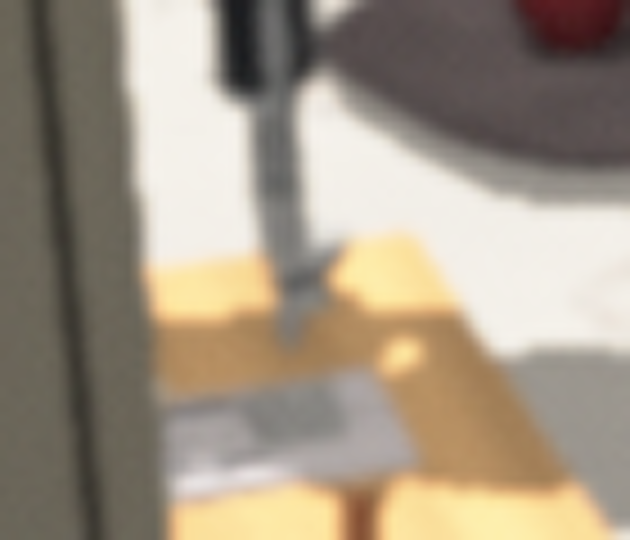

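The tip is at about (267,208), just above the block centre (267.5,215). A 1 mm trim in x is needed, then I lower and watch the force.

jog_arm(
  plan="0 0 0 0.1 0 0 255;0 0 0 0 0 0.9 255;0 0 0 0 0 0.6 255;0 0 0 0 0 0 255",
)

```text
time_s: 10.13
position: [0.4829, 0.0908, 0.119]
tool_rot: [[-0.915, 0.403, -0.002], [0.403, 0.915, 0.0], [0.002, -0.001, -1.0]]
ft_force: [-0.1, -0.2, -1.6]
grip_width: 0.0131
gripper_force: 97.8
```

jog_arm(
  plan="0 0 0 0 0 0.2 255;0 0 0 0 0 0.2 255;0 0 0 0 0 0.2 255;0 0 0 0 0 0 255",
)

```text
time_s: 10.47
position: [0.4835, 0.0908, 0.114]
tool_rot: [[-0.915, 0.403, -0.0], [0.403, 0.915, 0.0], [0.0, -0.0, -1.0]]
ft_force: [0.4, -0.1, -1.6]
grip_width: 0.0131
gripper_force: 97.8
```

jog_arm(
  plan="0 0 0 0 0 0.2 255;0 0 0 0 0 0.1 255;0 0 0 0 0 0 255",
)

```text
time_s: 10.72
position: [0.4836, 0.0908, 0.1112]
tool_rot: [[-0.915, 0.403, 0.0], [0.403, 0.915, 0.0], [0.0, 0.0, -1.0]]
ft_force: [0.9, 0.8, -2.1]
grip_width: 0.0133
gripper_force: 97.9
```

jog_arm(
  plan="0 0 0 0 0 0.15 255;0 0 0 0 0 0.15 255;0 0 0 0 0 0 255",
)

```text
time_s: 10.97
position: [0.4837, 0.0909, 0.1082]
tool_rot: [[-0.915, 0.403, 0.0], [0.403, 0.915, 0.0], [-0.0, 0.0, -1.0]]
ft_force: [1.2, 1.0, -1.6]
grip_width: 0.013
gripper_force: 97.8
```

jog_arm(
  plan="0 0 0 -0.02 0.04 0.1 255;0 0 0 0 0 0.15 255;0 0 0 0 0 0 255",
)

```text
time_s: 11.22
position: [0.4839, 0.0911, 0.1056]
tool_rot: [[-0.915, 0.403, -0.0], [0.403, 0.915, 0.0], [0.0, -0.0, -1.0]]
ft_force: [0.2, 0.6, -1.0]
grip_width: 0.0132
gripper_force: 97.9
```

jog_arm(
  plan="0 0 0 0 0 0.1 255;0 0 0 0 0 0.1 255;0 0 0 0 0 0 255",
)

```text
time_s: 11.47
position: [0.4842, 0.091, 0.1043]
tool_rot: [[-0.915, 0.403, 0.001], [0.403, 0.915, -0.0], [-0.001, 0.0, -1.0]]
ft_force: [-0.8, 1.5, 6.6]
grip_width: 0.0132
gripper_force: 98.8
```

jog_arm(
  plan="0 0 0 0 0 0.1 255;0 0 0 0 0 0.1 255;0 0 0 0 0 0 255",
)

```text
time_s: 11.72
position: [0.4843, 0.091, 0.1026]
tool_rot: [[-0.915, 0.403, 0.001], [0.403, 0.915, -0.0], [-0.001, 0.0, -1.0]]
ft_force: [-0.9, 0.5, 7.3]
grip_width: 0.0133
gripper_force: 99.0
```

jog_arm(
  plan="0 0 0 0 0 0.1 255;0 0 0 0 0 0.05 255;0 0 0 0 0 0 255",
)

```text
time_s: 11.97
position: [0.4844, 0.091, 0.1013]
tool_rot: [[-0.915, 0.403, 0.002], [0.403, 0.915, -0.0], [-0.002, 0.001, -1.0]]
ft_force: [-1.6, 1.5, 9.5]
grip_width: 0.013
gripper_force: 99.1
```

jog_arm(
  plan="0 0 0 0 0 0.07 255;0 0 0 0 0 0.07 255;0 0 0 0 0 0 255",
)

```text
time_s: 12.22
position: [0.4844, 0.091, 0.1]
tool_rot: [[-0.915, 0.403, 0.002], [0.403, 0.915, -0.0], [-0.002, 0.001, -1.0]]
ft_force: [-1.3, 0.4, 10.8]
grip_width: 0.013
gripper_force: 99.2
```

jog_arm(
  plan="0 0 0 0 0 0.05 255;0 0 0 0 0 0.05 255;0 0 0 0 0 0 255",
)

```text
time_s: 12.47
position: [0.4845, 0.091, 0.0991]
tool_rot: [[-0.915, 0.403, 0.002], [0.403, 0.915, -0.0], [-0.002, 0.001, -1.0]]
ft_force: [-2.4, 0.8, 11.6]
grip_width: 0.0134
gripper_force: 99.3
```

jog_arm(
  plan="0 0 0 0 0 0.05 255;0 0 0 0 0 0.05 255;0 0 0 0 0 0 255",
)

```text
time_s: 12.72
position: [0.4845, 0.091, 0.0982]
tool_rot: [[-0.915, 0.403, 0.002], [0.403, 0.915, -0.0], [-0.002, 0.001, -1.0]]
ft_force: [-2.0, 0.8, 13.0]
grip_width: 0.0133
gripper_force: 99.5
```

jog_arm(
  plan="0 0 0 0 0 0.05 255;0 0 0 0 0 0 255",
)

```text
time_s: 12.88
position: [0.4846, 0.091, 0.0978]
tool_rot: [[-0.915, 0.403, 0.002], [0.403, 0.915, -0.0], [-0.002, 0.001, -1.0]]
ft_force: [-2.3, 0.3, 13.8]
grip_width: 0.0134
gripper_force: 99.5
```

jog_arm(
  plan="0 0 0 0 0 0.05 255;0 0 0 0 0 0 255",
)

```text
time_s: 13.05
position: [0.4846, 0.091, 0.0973]
tool_rot: [[-0.915, 0.403, 0.003], [0.403, 0.915, -0.0], [-0.002, 0.001, -1.0]]
ft_force: [-2.6, -0.1, 13.7]
grip_width: 0.0133
gripper_force: 99.6
```

jog_arm(
  plan="0 0 0 0 0 0.05 255;0 0 0 0 0 0 255",
)

```text
time_s: 13.22
position: [0.4846, 0.091, 0.0969]
tool_rot: [[-0.915, 0.403, 0.003], [0.403, 0.915, -0.0], [-0.003, 0.001, -1.0]]
ft_force: [-2.5, 0.4, 14.9]
grip_width: 0.0132
gripper_force: 99.6
```

jog_arm(
  plan="0 0 0 0 0 0.04 255;0 0 0 0 0 0 255",
)

```text
time_s: 13.38
position: [0.4843, 0.0911, 0.0959]
tool_rot: [[-0.915, 0.403, 0.002], [0.403, 0.915, -0.0], [-0.002, 0.001, -1.0]]
ft_force: [-0.5, 0.4, 7.9]
grip_width: 0.0132
gripper_force: 99.0
```

The spring snapped (14.9 to 7.9 N). Lifting out.

jog_arm(
  plan="0 0 0 0 0 -0.3 255;0 0 0 0 0 -1 255;0 0 0 0 0 -1.5 255;0 0 0 0 0 -2 255;0 0 0 0 0 -2.5 255;0 0 0 0 0 -2 255;0 0 0 0 0 -0.9 255;0 0 0 0 0 0 255;0 0 0 0 0 0 255",
)

```text
time_s: 14.13
position: [0.4836, 0.091, 0.1962]
tool_rot: [[-0.915, 0.403, -0.001], [0.403, 0.915, -0.0], [0.001, -0.0, -1.0]]
ft_force: [0.2, -0.2, -2.2]
grip_width: 0.0132
gripper_force: 98.3
```

jog_arm(
  plan="0 0 0 -0.7 -1.6 0 255;0 0 0 -1.4 -3.3 0 255;0 0 0 -1.4 -3.3 0 255;0 0 0 -1.4 -3.3 0 255;0 0 0 -1.4 -3.3 0 255;0 0 0 -1.4 -3.3 0 255;0 0 0 -1.4 -3.3 0 255;0 0 0 -1.4 -3.3 0 255;0 0 0 -1.4 -3.3 0 255;0 0 0 -1 -2.4 0 255",
)

```text
time_s: 14.97
position: [0.4786, -0.2417, 0.195]
tool_rot: [[-0.915, 0.404, -0.003], [0.404, 0.915, 0.002], [0.003, 0.0, -1.0]]
ft_force: [1.0, 0.2, -2.0]
grip_width: 0.0135
gripper_force: 98.3
```

jog_arm(
  plan="0 0 0 -0.7 -1.6 0 255;0 0 0 0 0 0 255;0 0 0 0 0 0 255;0 0 0 0 0 0 255;0 0 0 0 0 0 255",
)

```text
time_s: 15.38
position: [0.4793, -0.2554, 0.1964]
tool_rot: [[-0.916, 0.402, -0.001], [0.402, 0.916, 0.001], [0.001, 0.001, -1.0]]
ft_force: [0.4, -0.7, -2.4]
grip_width: 0.0137
gripper_force: 98.3
```

```bash
python3 - <<'E'
from h import *
np.set_printoptions(precision=4,suppress=True)
s=env.observe(); print(s["position"],s["time_s"],s["ft_force"],s["tool_rot"][2])
print(np.array(s["tool_rot"]).T@(np.array([.4774,-.2659,s["position"][2]])-s["position"])*100)
E
```

```text
[ 0.4793 -0.2554  0.1964] 15.3833 [ 0.3643 -0.6764 -2.3639] [ 0.0014  0.0005 -1.    ]
[-0.244  -1.0356 -0.0009]
```

jog_arm(
  plan="0 0 0 -0.2 -1 0 255;0 0 0 0 0 2 255;0 0 0 0 0 2 255;0 0 0 0 0 0 255;0 0 0 0 0 0 255;0 0 0 0 0 0 255;0 0 0 0 0 0 255",
)

```text
time_s: 15.97
position: [0.4777, -0.2669, 0.1583]
tool_rot: [[-0.915, 0.403, 0.002], [0.403, 0.915, -0.001], [-0.002, -0.001, -1.0]]
ft_force: [0.5, 0.5, -1.2]
grip_width: 0.0132
gripper_force: 98.3
```

```bash
python3 - <<'E'
from h import *
np.set_printoptions(precision=4,suppress=True)
s=env.observe(); print(s["position"],s["time_s"],s["ft_force"],s["tool_rot"][2])
print(np.array(s["tool_rot"]).T@(np.array([.4774,-.2659,s["position"][2]])-s["position"])*100)
im=imaging.get_image("top"); save(im,"d.png",(390,210,460,280),8)
E
```

```text
[ 0.4777 -0.2669  0.1583] 15.9667 [ 0.4574  0.5417 -1.225 ] [-0.0021 -0.0007 -1.    ]
[ 0.0664  0.0794 -0.0002]
```

jog_arm(
  plan="0 0 0 0.05 0.05 0.5 255;0 0 0 0 0 1 255;0 0 0 0 0 0.5 255;0 0 0 0 0 0 255;0 0 0 0 0 0 255",
)

```text
time_s: 16.43
position: [0.4768, -0.2658, 0.1365]
tool_rot: [[-0.915, 0.403, -0.001], [0.403, 0.915, 0.001], [0.001, 0.0, -1.0]]
ft_force: [0.6, -0.6, -1.2]
grip_width: 0.0133
gripper_force: 98.3
```

jog_arm(
  plan="0 0 0 0 0 0.3 255;0 0 0 0 0 0.3 255;0 0 0 0 0 0.3 255;0 0 0 0 0 0 255;0 0 0 0 0 0 255",
)

```text
time_s: 16.85
position: [0.4769, -0.2658, 0.1279]
tool_rot: [[-0.915, 0.403, -0.0], [0.403, 0.915, 0.0], [0.0, 0.0, -1.0]]
ft_force: [-0.0, -1.0, -0.8]
grip_width: 0.0135
gripper_force: 98.3
```

jog_arm(
  plan="0 0 0 0 0 0.4 255;0 0 0 0 0 0.4 255;0 0 0 0 0 0.4 255;0 0 0 0 0 0.2 255;0 0 0 0 0 0 255;0 0 0 0 0 0 255",
)

```text
time_s: 17.35
position: [0.477, -0.2659, 0.1139]
tool_rot: [[-0.915, 0.403, -0.0], [0.403, 0.915, 0.0], [0.0, 0.0, -1.0]]
ft_force: [-0.2, -0.6, -1.3]
grip_width: 0.0132
gripper_force: 98.3
```

jog_arm(
  plan="0 0 0 0 0 0.2 255;0 0 0 0 0 0.2 255;0 0 0 0 0 0.2 255;0 0 0 0 0 0.2 255;0 0 0 0 0 0.2 255;0 0 0 0 0 0 255",
)

```text
time_s: 17.85
position: [0.4768, -0.2658, 0.1035]
tool_rot: [[-0.915, 0.403, -0.001], [0.403, 0.915, 0.001], [0.001, 0.0, -1.0]]
ft_force: [0.2, 0.3, -1.7]
grip_width: 0.0136
gripper_force: 98.3
```

jog_arm(
  plan="0 0 0 0 0 0.2 255;0 0 0 0 0 0.2 255;0 0 0 0 0 0.2 255;0 0 0 0 0 0.1 255;0 0 0 0 0 0 255",
)

```text
time_s: 18.27
position: [0.4769, -0.2658, 0.0967]
tool_rot: [[-0.915, 0.403, -0.0], [0.403, 0.915, 0.0], [0.0, 0.0, -1.0]]
ft_force: [-1.2, -1.0, -1.0]
grip_width: 0.0134
gripper_force: 98.3
```

jog_arm(
  plan="0 0 0 0 0 0.05 255;0 0 0 0 0 0.05 255;0 0 0 0 0 0 255",
)

```text
time_s: 18.52
position: [0.477, -0.2659, 0.096]
tool_rot: [[-0.915, 0.403, 0.0], [0.403, 0.915, -0.0], [-0.0, -0.0, -1.0]]
ft_force: [-0.1, 0.0, -1.9]
grip_width: 0.0133
gripper_force: 98.3
```

jog_arm(
  plan="0 0 0 0 0 0.05 255;0 0 0 0 0 0 255;0 0 0 0 0 0 255",
)

```text
time_s: 18.77
position: [0.4771, -0.2659, 0.0957]
tool_rot: [[-0.915, 0.403, 0.0], [0.403, 0.915, -0.0], [-0.0, -0.0, -1.0]]
ft_force: [0.8, 0.2, -0.2]
grip_width: 0.0134
gripper_force: 98.6
```

jog_arm(
  plan="0 0 0 0 0 0.05 255;0 0 0 0 0 0 255;0 0 0 0 0 0 255",
)

```text
time_s: 19.02
position: [0.4772, -0.266, 0.0956]
tool_rot: [[-0.915, 0.403, 0.001], [0.403, 0.915, -0.001], [-0.001, -0.0, -1.0]]
ft_force: [-0.2, 0.8, 5.0]
grip_width: 0.0136
gripper_force: 99.2
```

It is seated: bottomed at z 0.0956, the same as at the start. I release gently and lift.

jog_arm(
  plan="0 0 0 0 0 0 255;0 0 0 0 0 0 200;0 0 0 0 0 0 120;0 0 0 0 0 0 0;0 0 0 0 0 0 0;0 0 0 0 0 0 0;0 0 0 0 0 0 0;0 0 0 0 0 0 0",
  grip_force=20,
)

```text
time_s: 19.68
position: [0.477, -0.2659, 0.095]
tool_rot: [[-0.915, 0.403, -0.0], [0.403, 0.915, 0.0], [0.0, 0.0, -1.0]]
ft_force: [-0.5, -0.5, -0.1]
grip_width: 0.0854
gripper_force: 0.0
```

jog_arm(
  plan="0 0 0 0 0 -1 0;0 0 0 0 0 -3 0;0 0 0 0 0 -4 0;0 0 0 0 0 -4 0;0 0 0 0 0 -2 0;0 0 0 1 3 0 0;0 0 0 1.5 3.5 0 0;0 0 0 1.5 3.5 0 0;0 0 0 1.5 3.5 0 0;0 0 0 1 2 0 0",
)

```text
time_s: 20.52
position: [0.4795, -0.0947, 0.236]
tool_rot: [[-0.916, 0.402, 0.001], [0.402, 0.916, 0.0], [-0.001, 0.001, -1.0]]
ft_force: [0.7, 0.1, -0.5]
grip_width: 0.0856
gripper_force: 0.0
```

jog_arm(
  plan="0 0 0 0 0 0 0;0 0 0 0 0 0 0;0 0 0 0 0 0 0;0 0 0 0 0 0 0",
)

```text
time_s: 20.85
position: [0.4801, -0.0988, 0.2352]
tool_rot: [[-0.915, 0.404, 0.0], [0.404, 0.915, -0.0], [-0.0, -0.0, -1.0]]
ft_force: [-0.1, -0.2, 0.3]
grip_width: 0.0855
gripper_force: 0.0
```

```bash
python3 - <<'E'
from h import *
np.set_printoptions(precision=4,suppress=True)
im=imaging.get_image("top"); save(im,"e.png",(230,190,460,310),3.4)
m=[(c,r) for r in range(244,262) for c in range(418,442) if px2w(im,c,r)[2]>.134]; m=np.array(m)
print(len(m),m.mean(0),px2w(im,*m.mean(0),z=.141),np.median([px2w(im,*a)[2] for a in m])); print(env.observe()["position"],env.observe()["time_s"])
E
```

```text
219 [424.4749 252.0183] [ 0.4794 -0.244   0.141 ] 0.5347616382015041
[ 0.48   -0.0988  0.2351] 20.9
```

View pics/e.png

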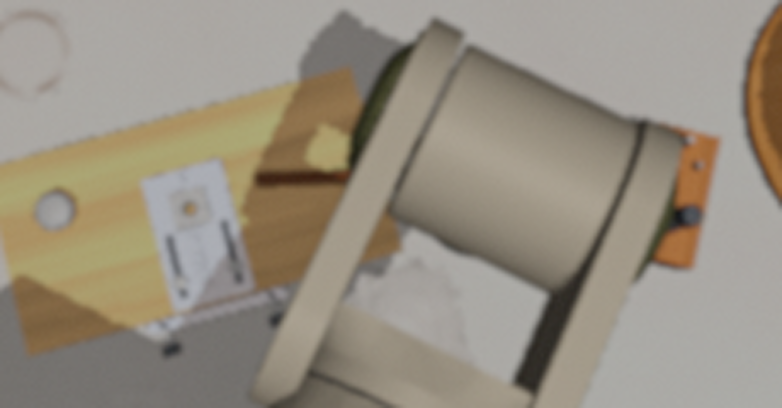

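The arm still half covers the stand. The cap shows upright near (432.5,253), and the knob, pencil and template look unmoved. I'll move clear and measure.

jog_arm(
  plan="0 0 0 1.2 3 0 0;0 0 0 1.4 3.3 0 0;0 0 0 1.4 3.3 0 0;0 0 0 1.4 3.3 0 0;0 0 0 1.4 3.3 0 0;0 0 0 0.7 1.6 0 0;0 0 0 0 0 0 0;0 0 0 0 0 0 0;0 0 0 0 0 0 0;0 0 0 0 0 0 0",
)

```text
time_s: 21.73
position: [0.4833, 0.0939, 0.235]
tool_rot: [[-0.914, 0.405, -0.0], [0.405, 0.914, -0.0], [0.0, -0.0, -1.0]]
ft_force: [-0.2, 0.1, -0.6]
grip_width: 0.0856
gripper_force: 0.0
```

```bash
python3 - <<'E'
from h import *
np.set_printoptions(precision=4,suppress=True)
im=imaging.get_image("top")
m=np.array([(c,r) for r in range(244,262) for c in range(418,442) if .134<px2w(im,c,r)[2]<.2])
print(len(m),m.mean(0),px2w(im,*m.mean(0),z=.141),np.median([px2w(im,*a)[2] for a in m])); s=env.observe();print(s["position"],s["time_s"])
for r in range(250,258): print((np.array([px2w(im,c,r)[2] for c in range(422,438)])*1000).astype(int))
E
```

```text
39 [433.2308 253.1538] [ 0.477  -0.2641  0.141 ] 0.13805774101116774
[0.4833 0.094  0.235 ] 21.7833
[ 64  60  59  61  59  59  60  57  61  61 132 137 135  57  60  58]
[ 56  59  57  58  61  59 100 113 126 139 137 138 138 142 139  63]
[ 63  58  44  73  87  96 108 123 135 138 136 137 136 139 135  63]
[ 59  51  67  76  92 100 113 121 135 137 140 139 139 138 140  56]
[ 59  59  68  80  92 103 113 121 134 136 140 137 140 139 138   2]
[ 57  59  70  83  89 101 109 122 126 135 138 138 137 140 134  -5]
[ 57  54  65  74  89  94 106 111 123 131 139 135 139 137  60  -3]
[ 59  57  56  64  75  86  92  97 107 106  61  59  59  62  61  -1]
```

The punch is home, at the same height and place as before.

```bash
python3 -c "
from rig import job
print(job.close_job())"
```

```text
the job is handed in; nothing more can be done
None
```

I struck the mark with one snap in the guide (14.9 N fell to 7.9 N), put the punch back fully down in its stand and handed the job in; the mark's depth was not measured and no verdict was returned.

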